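# Load the oblong mould into the curing box and clamp it shut

### The job

Stand the oblong black mould upright on the floor of the open curing box, beside the round plug already in it, setting it down gently. Then lower the lid without slamming it until it is fully shut, and finally turn the T-handle clamp screw on the lid's front tab clockwise as far as it goes. Leave the plug standing and do not disturb the other things on the bench.

Things in the scene. Friction and masses are not known exactly. Their poses are not given: they have to be found in the camera images.
- box: curing box fixed to the bench: grey painted metal, open on top, 150 (x) x 210 (y) x 90 mm high outside, walls and floor 6 mm. Origin: centre of its underside; x points to the hinge side, -x to the front, z up. A dark boss, 30 mm deep (x) and 50 mm wide, sticks out at the top of the front wall to receive the clamp screw. A pressure gauge sticks out 14 mm from the -y wall.
- lid (a joint): angle of the box's lid (rad): 0 shut flat on the rim, 2.0 its limit fully open, 1.57 standing upright; the hinge is stiff, so the lid stays where it is left (some 6 N at its free edge moves it). Grey plate 150 x 210 mm, 10 mm thick, hinged along its +x edge (box frame) and swinging up and away; a tab 50 mm wide sticks out 30 mm further at the middle of its free edge and carries the clamp.
- lid_hinge (a point): middle of the hinge line, on the underside of the lid plate, at the top of the box's +x wall (75, 0, 90 mm in the box frame). Its y axis is the hinge line; its x and z axes turn with the lid and match the box's when shut; the plate runs from here to -x, its upper face 10 mm up z.
- lid_edge (a point): middle of the lid's free edge (150 mm from the hinge), on its upper (outer) face, where the tab begins. Axes as lid_hinge.
- clamp (a joint): angle of the clamp screw (rad): 0 loose, grows clockwise seen from above with the lid shut; it stops tight at 1.3. It starts loose (0 to 0.3).
- clamp_grip (a point): centre of the black T-handle bar on the lid's front tab: a bar 64 mm long (its y axis), 14 mm wide (x) and 22 mm high (z), on a post 18 mm across, on the upper face of the lid, 165 mm from the hinge line; the bar's underside is 16 mm and this point 27 mm above that face. The axes turn with the screw. At 0 the bar lies along the box's y axis.
- mould: the mould to load: oblong solid black plastic block 45 (x) x 80 (y) x 70 mm high, 0.3 kg, with a steel seam along its middle and a small grey disc on top; origin: centre of its underside, z up. Stands on the bench to the left or right of the box, at any yaw.
- plug: round black plug, 58 mm across and 66 mm high, standing in the +y half of the box; leave it standing. origin: centre of its underside, z up. 
- cup_tall: bystander: tall round open black cup, 62 mm across, 90 mm high. origin: centre of its underside, z up. 
- cup_wide: bystander: wide round open black cup, 76 mm across, 60 mm high. origin: centre of its underside, z up. 
- block: bystander: square black block, 58 x 58 x 60 mm high. origin: centre of its underside, z up. 
- beaker: bystander: white beaker, 68 mm across, 75 mm high, behind the box. origin: centre of its underside, z up. 
- jar: bystander: closed amber glass jar with a white cap, 60 mm across, 120 mm high, to the right behind the box. origin: centre of its underside, z up. 
- spatula: bystander: spatula lying on the bench on the far left, 180 mm long along its x axis. Origin: middle, on its underside.
- handpiece: bystander: black carving handpiece lying behind the box, 150 mm long along its x axis, 28 mm thick. Origin: middle, on its underside.
Things that resemble listed ones, but are neither listed nor needed, are in the scene too. What is shaped like the mould but purple is not meant. Leave any pink look-alike of the plug alone.

How it is judged:
By the outcome, as a careful person would: the job done as asked, in the order asked, and still so for the second after the job is handed in, with the robot touching nothing.
It also fails if it takes over 72 s, if anything falls off the work surface, if the arm or the gripper's body presses on something with over 40 N, if the wrist force passes 120 N, or if a joint passes its speed limit or range.

### The arm

A 6-joint arm with a two-finger parallel gripper is mounted at the origin on the work surface. World frame = base frame: x ahead of the robot, y to its left, z up, the work surface at z = 0. Lengths are in m, angles in rad, forces in N, time in s.
With the tool pointing down it reaches from about 0.25 to 0.775 m from the base axis. Payload 4 kg.
Tool frame: the origin (TCP) lies midway between the tips of the shut fingers; the grasp point (between the pads) lies 19 mm behind it; z points along the fingers, y is the direction in which the jaws open and shut (so a half turn about z gives the same grasp; the last joint's range is limited). The gripper opens to 94 mm and grips with 3 to 60 N. Pads are 16 mm wide; open, the fingers measure 119 mm over their backs; the gripper's body (75 mm by 177 mm) begins 78 mm behind the grasp point.
Start: joints at [-1.236, 0.087, 1.371, -0, 1.684, -0.103], TCP at [0.233, -0.498, 0.206] pointing down, gripper open.
Joint ranges: [-3.1, 3.1], [-0.76, 2.03], [0.27, 2.55], [-1.08, 4.22], [0.17, 2.65], [-2.57, 2.57]. Speed limits (rad/s): [2.79, 2.79, 3.14, 3.14, 3.14, 3.14].

### API

Orientations are given as [roll, pitch, yaw] about the fixed x, y, z axes, in that order (R = Rz(yaw) Ry(pitch) Rx(roll)).
In Python, from bench import robot, cams gives the robot as it stands.
- The arm moves only by the tool step_arm, never from a script. Its argument "plan" is a list that holds one entry, the list of rows, each a list of 5 numbers: the shift along the world's x, y, z in mm, then the turn about the world's z in rad, then the opening in per cent of the stroke, from 0 (shut) to 100 (fully open). In form: [[[tx, ty, tz, turn, fingers], ...]]. A call has 1 to 8 rows; each row is the pose to reach, as a shift and turn from the pose commanded when the call began; what a row does not reach only later rows make up. A row lasts 1/12 s, in which the tool goes at most 41.7 mm and 7.16 degrees, less where a joint would pass 70% of its speed; a pose out of reach is approached as far as the arm can. A call with a gripper value outside its range is refused whole. The fingers move at their own pace and stop on an object; the grip force is fixed at half the most. Time passes only in rows, so rows that repeat a pose let the fingers close. It gives the time, the measured TCP pose, the force and the opening at its end, in the units of the state.
- robot.get_obs(): the state, without advancing time (a new reading comes with each control period).
- cams.snapshot(name): name is "scene" or "top"; returns a dict with "frame" (480x640x3 uint8, red, green, blue), "camera_matrix" (3x3 intrinsics, pixels), "k1" (the pictures are not rectified: a ray, as slopes to the right and down, at radius r is drawn at 1 + k1 r^2 times it, then the intrinsics apply), "origin" and "attitude" of the camera in the world. Camera axes: x right, y down, z forward; pixel columns grow to the right and rows downward; lengths in m; the calibration is good to about 2 mm. A picture is of the moment at which its call begins. There is no depth.
- robot.close_job(): hands the job in, once; it reports no verdict.
The state is a dict: "time": time; "joint_positions": joint angles; "qvel": joint speeds; "joint_torque": joint torques, N m; "tool_pos": TCP position; "ee_rot": TCP orientation; "wrist_force": force on the tool from outside, world axes, zero at the start; "wrist_torque": the same for the moment, N m; "width": finger opening in m.
Only numpy, scipy, OpenCV 4.12 (cv2) and the standard library are available. Lean on these libraries where they do the work, as an engineer would, in place of code of your own. Each camera call takes 0.05 s, during which the arm holds its last target. There are 200 camera calls.

## Working session

There is one attempt and no reset: what is moved stays moved. The work goes in short steps, Python scripts to look and compute and a tool call to move; the robot and the scene stay as the last step left them, time stands still between calls to the robot, and variables do not carry over. Pictures are saved under pics/ and viewed, about 8 in all and at most 12, crops included, and the job is handed in when it is done.

Besides the shell and the picture viewer there is one more tool, called after "Call:" by a JSON object that holds its "name" and its "arguments". step_arm: Moves the arm, as the interface text tells. Its arguments: {"type":"object","properties":{"plan":{"type":"array"}},"required":["plan"]}

```bash
mkdir -p pics; ls; cat > h.py <<'E'
import numpy as np, cv2
from bench import robot, cams
from scipy.spatial.transform import Rotation as R
def snap(n,f):
    s=cams.snapshot(n); cv2.imwrite('pics/'+f,s['frame'][:,:,::-1]); return s
def rot(s):
    a=np.array(s['attitude'],float)
    return a if a.shape==(3,3) else R.from_euler('xyz',a).as_matrix()
def ray(s,u,v):
    K=np.array(s['camera_matrix']);k=s['k1']
    d=cv2.undistortPoints(np.array([[[u,v]]],float),K,np.array([k,0,0,0.]))[0,0]
    return np.array(s['origin']),rot(s)@np.array([d[0],d[1],1])
def onz(s,u,v,z):
    o,d=ray(s,u,v); return o+d*(z-o[2])/d[2]
def proj(s,P):
    q=(np.array(P)-np.array(s['origin']))@rot(s); x=q[0]/q[2];y=q[1]/q[2];f=1+s['k1']*(x*x+y*y)
    K=np.array(s['camera_matrix']);return K[0,0]*x*f+K[0,2],K[1,1]*y*f+K[1,2]
E
python3 - <<'E'
from h import *
import pickle
for n in ('scene','top'):
    s=snap(n,n+'0.png'); print(n,s['origin'],s['attitude'],s['k1'],s['camera_matrix']); pickle.dump(s,open(n+'0.pkl','wb'))
print(robot.get_obs())
E
```

```text
pics
scene [ 1.3360036  -0.09533591  0.65062249] [-2.16773991  0.0097831   1.35259458] 0.032825074989644404 [[456.4667671    0.         326.93544506]
 [  0.         456.4667671  242.86046594]
 [  0.           0.           1.        ]]
top [0.43563817 0.06944051 1.21326619] [-3.01585888e+00 -2.31280200e-03 -1.56560878e+00] -0.029423873758630918 [[480.3870124    0.         317.2787806 ]
 [  0.         480.3870124  232.72636179]
 [  0.           0.           1.        ]]
{'time': 0.1, 'joint_positions': array([-1.23614844e+00,  8.78755871e-02,  1.37204776e+00,  2.79335218e-05,
        1.68361751e+00, -1.03118314e-01]), 'qvel': array([-2.79978351e-06, -1.13105137e-03, -4.56253503e-03,  2.18604509e-03,
       -3.16990500e-05,  1.19741304e-03]), 'joint_torque': array([ 2.58580054e-03, -3.41254914e+01, -3.03299868e+01,  7.20752380e-02,
        3.05066805e-02, -1.04412341e-04]), 'tool_pos': array([ 0.23299133, -0.49768095,  0.20445233]), 'ee_rot': array([-3.13965765e+00, -2.28154283e-04,  4.37769096e-01]), 'wrist_force': array([-0.06566524,  0.19273969,  1.23422195]), 'wrist_torque': array([-0.00742985, -0.00496966, -0.00828267]), 'width': 0.09427100745445274}
```

View pics/scene0.png

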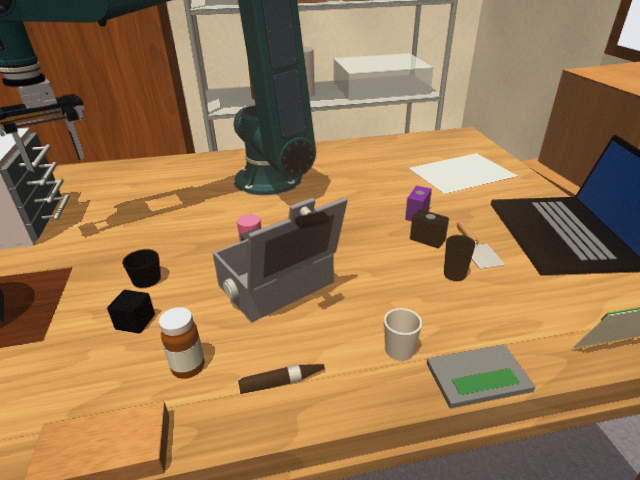

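View pics/top0.png

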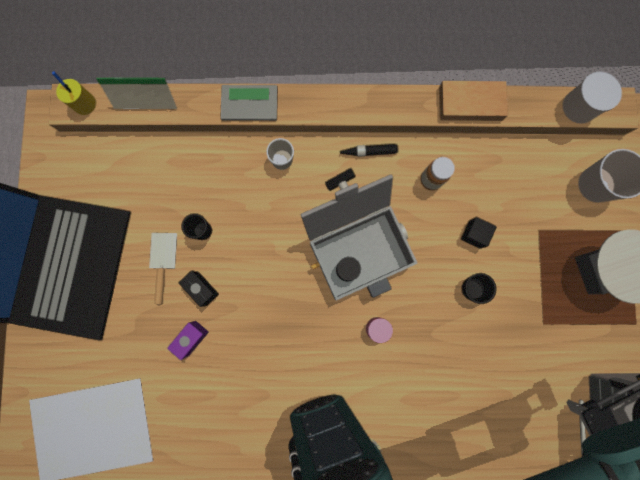

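The top view (+x up, +y left) shows the mould with a grey disc at about (197,289) and the purple decoy at (187,340). The box is around (362,255) and the plug at (348,269). The T-bar on the open lid is at (340,180), and the pink decoy at (379,330). I'll take enlarged crops and measure from those.

```bash
python3 - <<'E'
from h import *
import pickle
s=pickle.load(open('top0.pkl','rb'));f=s['frame'][:,:,::-1]
a=cv2.resize(f[160:310,290:440],(600,600),interpolation=cv2.INTER_CUBIC)
b=cv2.resize(f[265:315,175:225],(200,200),interpolation=cv2.INTER_CUBIC)
o=np.zeros((600,800,3),np.uint8);o[:,:600]=a;o[:200,600:]=b
cv2.imwrite('pics/crop.png',o)
# mould mask
hsv=cv2.cvtColor(f,cv2.COLOR_BGR2HSV)
m=((hsv[...,2]<75)).astype(np.uint8)
n,l,st,c=cv2.connectedComponentsWithStats(m)
for i in range(1,n):
    if st[i,4]>150:
        cs,_=cv2.findContours((l==i).astype(np.uint8),0,2); print(st[i],c[i].round(1),cv2.minAreaRect(max(cs,key=len)))
E
```

```text
[ 96  77  71   8 356] [132.2  81.1] ((131.01321411132812, 81.45613861083984), (6.939114570617676, 69.85472106933594), 88.33971405029297)
[440  84  65  37 322] [463.9 113.5] ((465.30694580078125, 114.23219299316406), (71.11962127685547, 31.00410270690918), 27.645973205566406)
[564  85  26  35 393] [574.3 102.4] ((574.548583984375, 103.23011779785156), (29.61750602722168, 23.89594078063965), 67.7509765625)
[  53  125  581   10 3166] [346.6 128.8] ((342.9909973144531, 128.7539825439453), (580.006591796875, 6.585108280181885), 0.4114527702331543)
[365 144  33  12 313] [381.  149.5] ((380.89825439453125, 149.4734649658203), (9.977849006652832, 32.46126937866211), 86.18592071533203)
[579 161  38  41 753] [593.8 184.9] ((594.6031494140625, 185.23196411132812), (40.71538543701172, 29.546573638916016), 66.03751373291016)
[326 169  29  21 273] [339.6 178.9] ((339.6334228515625, 179.15164184570312), (9.901239395141602, 29.703720092773438), 61.189208984375)
[421 169  21  21 169] [428.3 181.2] ((429.00006103515625, 181.00003051757812), (19.798988342285156, 14.142134666442871), 45.0)
[ 303  179   
[... 722 characters left out ...]
8430175781), (67.76932525634766, 48.86311721801758), 69.32556915283203)
[336 257  24  25 458] [347.6 269.1] ((347.5000305175781, 269.0000305175781), (22.807893753051758, 24.149534225463867), 63.43495178222656)
[179 271  39  36 696] [198.7 288.5] ((198.25003051757812, 288.2500305175781), (36.06244659423828, 22.62741470336914), 45.0)
[462 273  34  31 804] [478.9 288.2] ((478.5, 288.0), (30.0, 33.0), 90.0)
[183 321  25  38 170] [197.1 336. ] ((195.88235473632812, 341.0293884277344), (17.788297653198242, 38.72209167480469), 12.52880859375)
[ 525  374  115  106 5913] [603.4 432.9] ((582.0, 426.5), (105.0, 114.0), 90.0)
[ 288  395  105   85 6273] [332.6 443.5] ((340.0, 437.0), (84.0, 104.0), 90.0)
```

View pics/crop.png

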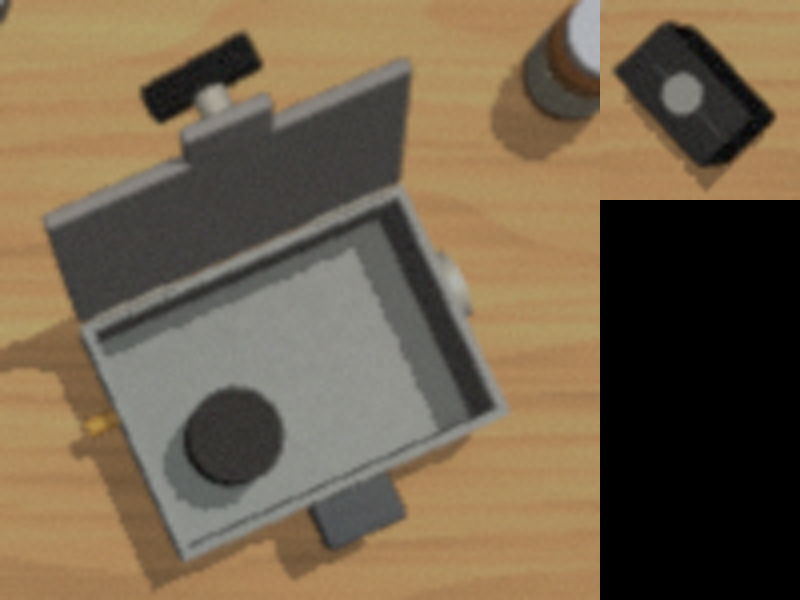

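```bash
python3 - <<'E'
from h import *
import pickle
s=pickle.load(open('top0.pkl','rb'))
A=lambda u,v,z:onz(s,290+(u+.5)/4-.5,160+(v+.5)/4-.5,z)
c=[A(*p,.09)[:2] for p in [(81,328),(185,558),(506,409),(402,192)]]
print('box corners',np.round(c,4))
for i in range(4):
    d=c[(i+1)%4]-c[i];print(np.linalg.norm(d),np.degrees(np.arctan2(d[1],d[0])))
print('ctr',np.mean(c,0),np.mean(c[:1]+c[2:3],0))
print('plug',A(234,436,.072)) 
B=lambda u,v,z:onz(s,175+(u-600+.5)/4-.5,265+(v+.5)/4-.5,z)
m=[B(*p,.07)[:2] for p in [(614,72),(668,24),(759,117),(705,165)]]
print('mould',np.round(m,4),np.mean(m,0),'disc',B(682,94,.07))
for i in range(4):
    d=m[(i+1)%4]-m[i];print(np.linalg.norm(d),np.degrees(np.arctan2(d[1],d[0])))
print('pink',onz(s,379,330,.066))
E
```

```text
box corners [[ 0.5564  0.0849]
 [ 0.4227  0.0237]
 [ 0.5101 -0.1644]
 [ 0.6387 -0.1051]]
0.14705603769140047 -155.40327801942414
0.20734532314965592 -65.09296114988241
0.14161238200970303 24.738097599079897
0.20703795596174907 113.40081210284708
ctr [ 0.531978   -0.04024367] [ 0.53325188 -0.0397566 ]
plug [ 0.49443503 -0.00610097  0.072     ]
mould [[0.459  0.3971]
 [0.4876 0.366 ]
 [0.4331 0.31  ]
 [0.4048 0.3411]] [0.44615085 0.35355809] disc [0.44632838 0.35616054 0.07      ]
0.04227946815240128 -47.3704656799416
0.07811690058162651 -134.26314150952703
0.04202320716982742 132.35554956765267
0.07793061982186542 45.93335018364723
pink [ 0.35088273 -0.0788064   0.066     ]
```

Call:
{"name": "step_arm", "arguments": {"plan": [[[80, 320, 0, 0.36, 100], [80, 320, 0, 0.36, 100], [80, 320, 0, 0.36, 100], [80, 320, 0, 0.36, 100], [80, 320, 0, 0.36, 100], [80, 320, 0, 0.36, 100], [80, 320, 0, 0.36, 100], [80, 320, 0, 0.36, 100]]]}}

```text
time: 0.77
tool_pos: [0.3129, -0.1759, 0.2051]
ee_rot: [-3.141, -0.0, 0.797]
wrist_force: [0.8, 0.7, 0.5]
width: 0.094
```

Call:
{"name": "step_arm", "arguments": {"plan": [[[80, 320, 0, 0, 100], [80, 320, 0, 0, 100], [80, 320, 0, 0, 100], [80, 320, 0, 0, 100], [80, 320, 0, 0, 100], [80, 320, 0, 0, 100], [80, 320, 0, 0, 100], [80, 320, 0, 0, 100]]]}}

```text
time: 1.43
tool_pos: [0.3928, 0.1444, 0.2052]
ee_rot: [-3.142, -0.0, 0.799]
wrist_force: [0.9, -1.3, 0.3]
width: 0.094
```

Call:
{"name": "step_arm", "arguments": {"plan": [[[53, 210, -85, 0, 100], [53, 210, -85, 0, 100], [53, 210, -85, 0, 100], [53, 210, -85, 0, 100], [53, 210, -85, 0, 100], [53, 210, -85, 0, 100], [53, 210, -85, 0, 100], [53, 210, -85, 0, 100]]]}}

```text
time: 2.1
tool_pos: [0.4452, 0.3521, 0.1185]
ee_rot: [-3.141, 0.004, 0.8]
wrist_force: [1.2, -0.2, 1.0]
width: 0.094
```

```bash
python3 - <<'E'
from h import *
s=snap('scene','s1.png');t=snap('top','t1.png')
print(robot.get_obs()['tool_pos'],robot.get_obs()['ee_rot'])
f=s['frame'][:,:,::-1][130:330,340:540]
g=t['frame'][:,:,::-1][210:360,120:270]
cv2.imwrite('pics/c1.png',np.hstack([cv2.resize(f,(400,400),interpolation=2),cv2.resize(g,(400,400),interpolation=2)]))
E
```

```text
[0.44612513 0.35112118 0.12068421] [3.14111814e+00 4.89719576e-04 7.97412222e-01]
```

View pics/c1.png

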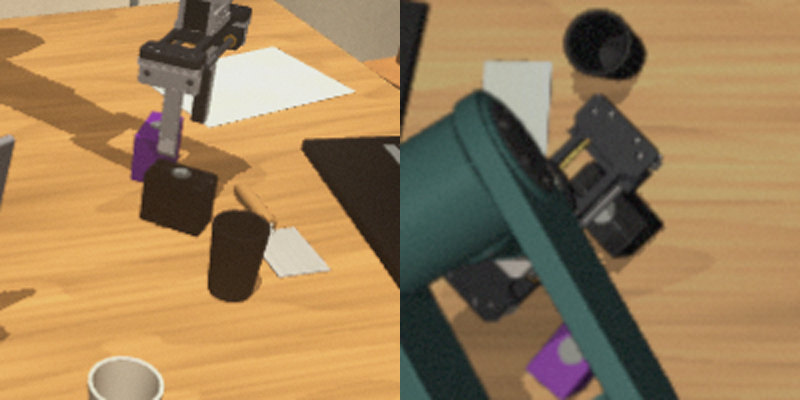

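The scene crop shows the open fingers straddling the mould's short side, above it and square to it. The purple block is clear behind. Next I'll descend and grip.

Call:
{"name": "step_arm", "arguments": {"plan": [[[0, 3, -40, 0, 100], [0, 3, -70, 0, 100], [0, 3, -95, 0, 100], [0, 3, -95, 0, 100], [0, 3, -95, 0, 30], [0, 3, -95, 0, 30], [0, 3, -95, 0, 30], [0, 3, -95, 0, 30]]]}}

```text
time: 2.87
tool_pos: [0.4478, 0.3556, 0.0284]
ee_rot: [3.14, -0.005, 0.797]
wrist_force: [-0.0, 0.0, 0.2]
width: 0.0706
```

Call:
{"name": "step_arm", "arguments": {"plan": [[[0, 0, 0, 0, 30], [0, 0, 0, 0, 30], [0, 0, 0, 0, 30], [0, 0, 0, 0, 30], [0, 0, 0, 0, 30]]]}}

```text
time: 3.28
tool_pos: [0.4462, 0.3551, 0.0258]
ee_rot: [-3.142, -0.0, 0.798]
wrist_force: [-1.4, -0.1, 2.1]
width: 0.0452
```

Call:
{"name": "step_arm", "arguments": {"plan": [[[0, 0, 10, 0, 30], [0, 0, 40, 0, 30], [0, 0, 75, 0, 30], [0, 0, 115, 0, 30], [0, -10, 145, 0, 30], [0, -40, 150, -0.05, 30], [0, -75, 150, -0.12, 30], [0, -110, 150, -0.2, 30]]]}}

```text
time: 3.95
tool_pos: [0.446, 0.2441, 0.1765]
ee_rot: [3.141, -0.001, 0.596]
wrist_force: [0.4, -0.4, -2.6]
width: 0.045
```

Call:
{"name": "step_arm", "arguments": {"plan": [[[0, -35, 0, -0.08, 30], [0, -70, 0, -0.165, 30], [0, -105, 0, -0.165, 30], [0, -140, 0, -0.165, 30], [0, -175, 0, -0.165, 30], [0, -210, 0, -0.165, 30], [0, -230, 0, -0.165, 30], [0, -240, 0, -0.165, 30]]]}}

```text
time: 4.62
tool_pos: [0.4455, 0.0023, 0.1753]
ee_rot: [3.141, 0.001, 0.429]
wrist_force: [-1.1, 0.3, -2.9]
width: 0.0449
```

Call:
{"name": "step_arm", "arguments": {"plan": [[[10, -10, 0, 0, 30], [25, -20, 0, 0, 30], [40, -30, 0, 0, 30], [55, -42, 0, 0, 30], [70, -54, 0, 0, 30], [85, -66, 0, 0, 30], [98, -77, 0, 0, 30], [101, -82, 0, 0, 30]]]}}

```text
time: 5.28
tool_pos: [0.5493, -0.0774, 0.1745]
ee_rot: [-3.141, 0.0, 0.434]
wrist_force: [0.2, 0.0, -3.3]
width: 0.0451
```

```bash
python3 - <<'E'
from h import *
s=snap('scene','s2.png');t=snap('top','t2.png')
o=robot.get_obs();print(o['time'],o['tool_pos'],o['ee_rot'],o['width'],o['wrist_force'])
f=s['frame'][:,:,::-1][150:330,190:370]
g=t['frame'][:,:,::-1][160:310,290:440]
cv2.imwrite('pics/c2.png',np.hstack([cv2.resize(f,(400,400),interpolation=2),cv2.resize(g,(400,400),interpolation=2)]))
E
```

```text
5.3833 [ 0.54768591 -0.07693687  0.17463268] [-3.14028646e+00  1.23789516e-03  4.32995844e-01] 0.044553492114735936 [-0.96078062  0.0307889  -2.73672382]
```

View pics/c2.png

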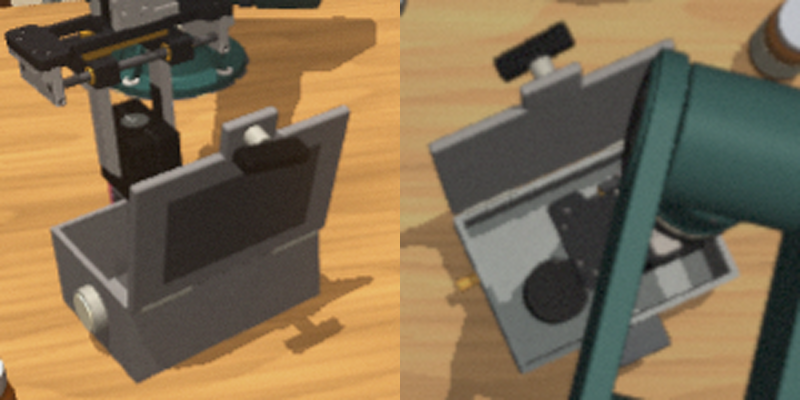

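The mould is held upright over the box's free half, with the plug clear on the left and the lid clear behind. I'll lower it and slow down near the floor.

Call:
{"name": "step_arm", "arguments": {"plan": [[[0, 0, -20, 0, 30], [0, 0, -45, 0, 30], [0, 0, -70, 0, 30], [0, 0, -92, 0, 30], [0, 0, -110, 0, 30], [0, 0, -122, 0, 30], [0, 0, -130, 0, 30], [0, 0, -133, 0, 30]]]}}

```text
time: 6.05
tool_pos: [0.5463, -0.0763, 0.0414]
ee_rot: [-3.14, 0.001, 0.434]
wrist_force: [0.2, 0.7, -3.7]
width: 0.045
```

Call:
{"name": "step_arm", "arguments": {"plan": [[[0, 0, -2, 0, 30], [0, 0, -4, 0, 30], [0, 0, -5, 0, 30], [0, 0, -6, 0, 30], [0, 0, -7, 0, 30], [0, 0, -7, 0, 30]]]}}

```text
time: 6.55
tool_pos: [0.5473, -0.0772, 0.0358]
ee_rot: [3.141, -0.0, 0.433]
wrist_force: [-0.5, 0.3, -3.0]
width: 0.0452
```

Call:
{"name": "step_arm", "arguments": {"plan": [[[0, 0, -1, 0, 30], [0, 0, -2, 0, 30], [0, 0, -3, 0, 30], [0, 0, -3, 0, 30]]]}}

```text
time: 6.88
tool_pos: [0.547, -0.0771, 0.0322]
ee_rot: [-3.141, 0.0, 0.433]
wrist_force: [0.4, -0.1, -3.5]
width: 0.045
```

Call:
{"name": "step_arm", "arguments": {"plan": [[[0, 0, -0.5, 0, 30], [0, 0, -1, 0, 30], [0, 0, -1, 0, 30]]]}}

```text
time: 7.13
tool_pos: [0.5472, -0.0772, 0.0318]
ee_rot: [3.141, -0.0, 0.433]
wrist_force: [-1.4, -0.2, -1.6]
width: 0.045
```

Contact is just starting. One more millimetre.

Call:
{"name": "step_arm", "arguments": {"plan": [[[0, 0, -0.5, 0, 30], [0, 0, -1, 0, 30], [0, 0, -1, 0, 30]]]}}

```text
time: 7.38
tool_pos: [0.5472, -0.0771, 0.0318]
ee_rot: [3.141, -0.0, 0.433]
wrist_force: [-3.5, 1.3, 5.3]
width: 0.0448
```

The mould is on the floor (about 8 N change in reading). I'll release it, rise, and look again while I measure the lid angle.

Call:
{"name": "step_arm", "arguments": {"plan": [[[0, 0, 0.5, 0, 50], [0, 0, 0.5, 0, 54], [0, 0, 0.5, 0, 58], [0, 0, 0.5, 0, 58], [0, 0, 1, 0, 58], [0, 0, 10, 0, 58], [0, 0, 30, 0, 58], [0, 0, 60, 0, 58]]]}}

```text
time: 8.05
tool_pos: [0.545, -0.0766, 0.0884]
ee_rot: [-3.137, 0.005, 0.433]
wrist_force: [0.5, -0.9, -0.6]
width: 0.0543
```

Call:
{"name": "step_arm", "arguments": {"plan": [[[0, 0, 40, 0, 58], [0, 0, 80, 0, 0], [0, 0, 120, 0, 0], [0, 0, 160, 0, 0], [0, 0, 200, 0, 0], [0, 0, 240, 0, 0], [0, -40, 240, 0, 0], [0, -80, 240, 0, 0]]]}}

```text
time: 8.72
tool_pos: [0.5485, -0.1566, 0.3366]
ee_rot: [3.134, -0.008, 0.438]
wrist_force: [1.5, -0.0, -1.3]
width: 0.0112
```

```bash
python3 - <<'E'
from h import *
import pickle
o=robot.get_obs();print(o['time'],o['tool_pos'],o['ee_rot'],o['width'],o['wrist_force'])
a=np.radians(24.7);c=np.array([.5345,-.039]);ex=np.array([np.cos(a),np.sin(a),0]);ey=np.array([-ex[1],ex[0],0])
H=np.array([*c,.09])+.075*ex
def inplane(s,u,v,y=0):  # ray onto box plane y'=y -> x',z from hinge
    p,d=ray(s,u,v);t=-((p-H)@ey-y)/(d@ey);q=p+t*d-H;return q@ex,q[2]
t=pickle.load(open('top0.pkl','rb'));s=pickle.load(open('scene0.pkl','rb'))
# expected pixels for lid angles
for th in np.arange(1.5,2.01,.1):
    X=lambda r,h,y:H+r*(-np.cos(th)*ex+np.sin(th)*np.array([0,0,1]))+h*(np.sin(th)*ex+np.cos(th)*np.array([0,0,1]))+y*ey
    r=lambda p:np.round(p,1)
    print(round(th,2),'bar top',r(proj(t,X(.165,.037,0))),'scene',r(proj(s,X(.165,.037,0))),'edge -y',r(proj(t,X(.15,.01,-.105))),r(proj(s,X(.15,.01,-.105))),'+y',r(proj(t,X(.15,.01,.105))),r(proj(s,X(.15,.01,.105))))
T=snap('top','t3.png');S=snap('scene','s3.png')
f=S['frame'][:,:,::-1][150:330,190:370];g=T['frame'][:,:,::-1][160:310,290:440]
cv2.imwrite('pics/c3.png',np.hstack([cv2.resize(f,(400,400),interpolation=2),cv2.resize(g,(400,400),interpolation=2)]))
E
```

```text
8.7167 [ 0.5484956  -0.15660655  0.33663521] [ 3.13386804 -0.00763582  0.43777806] 0.011207023300712141 [ 1.45336444 -0.0112001  -1.33652841]
1.5 bar top [349.5 199.1] scene [296.6 200.2] edge -y [400.3 191.3] [238.  221.3] +y [307.7 232.9] [334.2 186.6]
1.6 bar top [346.  192.1] scene [301.9 205.4] edge -y [397.1 184.9] [242.3 225.3] +y [304.6 226.3] [338.9 189.7]
1.7 bar top [342.5 185.6] scene [307.3 211.5] edge -y [393.8 178.7] [246.7 230.1] +y [301.7 219.9] [343.8 193.6]
1.8 bar top [339.2 179.6] scene [312.6 218.4] edge -y [390.5 172.9] [251.2 235.6] +y [298.9 213.8] [348.6 198.1]
1.9 bar top [336.1 174.1] scene [317.8 226. ] edge -y [387.3 167.6] [255.8 241.9] +y [296.2 208.1] [353.3 203.4]
2.0 bar top [333.1 169.4] scene [322.8 234.1] edge -y [384.1 162.7] [260.3 248.8] +y [293.7 202.9] [357.9 209.2]
```

View pics/c3.png

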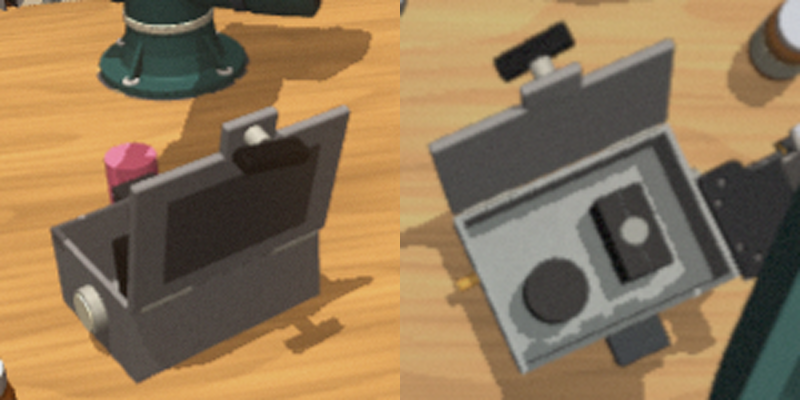

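The mould stands free in the box at crop (632,230), and the plug is still up at (555,290). Comparing projected points with the T-bar and lid corners gives a lid angle of about 1.78 rad. I'll go over and behind the lid with shut fingers, at box y ≈ -65 mm.

Call:
{"name": "step_arm", "arguments": {"plan": [[[30, 25, 0, 0, 0], [60, 50, 0, 0, 0], [90, 75, 0, 0, 0], [120, 100, 0, 0, 0], [142, 118, 0, 0, 0], [142, 118, 0, 0, 0], [142, 118, 0, 0, 0]]]}}

```text
time: 9.4
tool_pos: [0.6897, -0.0374, 0.3285]
ee_rot: [-3.14, 0.003, 0.435]
wrist_force: [-0.2, -0.9, 1.0]
width: 0.0008
```

Call:
{"name": "step_arm", "arguments": {"plan": [[[0, 0, -30, 0, 0], [0, 0, -60, 0, 0], [0, 0, -90, 0, 0], [0, 0, -115, 0, 0], [0, 0, -130, 0, 0], [0, 0, -130, 0, 0]]]}}

```text
time: 9.9
tool_pos: [0.6859, -0.04, 0.1963]
ee_rot: [-3.137, 0.007, 0.431]
wrist_force: [-0.3, 0.9, -1.3]
width: 0.0006
```

Call:
{"name": "step_arm", "arguments": {"plan": [[[-4, -2, 0, 0, 0], [-8, -4, 0, 0, 0], [-12, -5.5, 0, 0, 0], [-15, -7, 0, 0, 0], [-18, -8.5, 0, 0, 0], [-21, -10, 0, 0, 0], [-24, -11, 0, 0, 0]]]}}

```text
time: 10.48
tool_pos: [0.6692, -0.0494, 0.2064]
ee_rot: [3.135, -0.014, 0.434]
wrist_force: [6.6, 1.6, 6.6]
width: 0.0005
```

```bash
python3 - <<'E'
import numpy as np
x0,z0=.114,.201
for th in [1.7,1.6,1.5,1.4,1.3,1.2,1.1,1.0,.9,.8,.7,.6,.5,.4,.3,.2,.1,0.05,0]:
    r=.110+.02*(1-min(th,1.57)/1.57); t=th
    c,s=np.cos(t),np.sin(t)
    if th>1.57: X=.075-.15*c+.01*s-.004+.008; Z=.201
    else: X=.075-r*c+(.01-.004)*s+.008; Z=.09+r*s+(.01-.004)*c
    d=X-x0; print(th,np.round([d*908.5,d*417.9,(Z-z0)*1000],0))
E
```

```text
1.7 [-5. -2.  0.]
1.6 [-19.  -9.   0.]
1.5 [-30. -14.   0.]
1.4 [-40. -18.   1.]
1.3 [-50. -23.  -0.]
1.2 [-61. -28.  -2.]
1.1 [-71. -33.  -5.]
1.0 [-81. -37.  -9.]
0.9 [-91. -42. -14.]
0.8 [-100.  -46.  -21.]
0.7 [-109.  -50.  -28.]
0.6 [-117.  -54.  -37.]
0.5 [-124.  -57.  -46.]
0.4 [-131.  -60.  -57.]
0.3 [-136.  -63.  -68.]
0.2 [-141.  -65.  -80.]
0.1 [-144.  -66.  -92.]
0.05 [-145.  -67.  -99.]
0 [-146.  -67. -105.]
```

Call:
{"name": "step_arm", "arguments": {"plan": [[[-5, -2, 0, 0, 0], [-12, -5, 0, 0, 0], [-19, -9, 0, 0, 0], [-25, -12, 0, 0, 0], [-30, -14, 0, 0, 0], [-35, -16, 0, 0, 0], [-40, -18, 0, 0, 0], [-50, -23, 0, 0, 0]]]}}

```text
time: 11.15
tool_pos: [0.619, -0.0722, 0.2048]
ee_rot: [3.136, -0.013, 0.435]
wrist_force: [7.0, 2.6, -1.7]
width: 0.0004
```

Call:
{"name": "step_arm", "arguments": {"plan": [[[-5, -2, -1, 0, 0], [-11, -5, -2, 0, 0], [-16, -7, -3, 0, 0], [-21, -10, -5, 0, 0], [-26, -12, -7, 0, 0], [-31, -14, -9, 0, 0], [-36, -17, -11, 0, 0], [-41, -19, -14, 0, 0]]]}}

```text
time: 11.82
tool_pos: [0.5762, -0.0916, 0.1887]
ee_rot: [3.139, -0.007, 0.434]
wrist_force: [6.4, 2.5, -1.3]
width: 0.0007
```

Call:
{"name": "step_arm", "arguments": {"plan": [[[-5, -2, -3, 0, 0], [-9, -4, -7, 0, 0], [-14, -6, -10, 0, 0], [-18, -8, -14, 0, 0], [-22, -10, -18, 0, 0], [-26, -12, -23, 0, 0], [-30, -14, -27, 0, 0], [-33, -15, -32, 0, 0]]]}}

```text
time: 12.48
tool_pos: [0.5406, -0.1076, 0.1543]
ee_rot: [3.141, 0.0, 0.432]
wrist_force: [2.6, 0.1, 0.8]
width: 0.0004
```

Call:
{"name": "step_arm", "arguments": {"plan": [[[-4, -2, -5, 0, 0], [-7, -3, -11, 0, 0], [-10, -4, -16, 0, 0], [-12, -6, -22, 0, 0], [-14, -7, -28, 0, 0], [-17, -8, -34, 0, 0]]]}}

```text
time: 12.98
tool_pos: [0.5238, -0.1152, 0.1197]
ee_rot: [-3.141, 0.0, 0.433]
wrist_force: [2.0, 0.9, 2.3]
width: 0.0005
```

Call:
{"name": "step_arm", "arguments": {"plan": [[[-1, -1, -4, 0, 0], [-2, -1, -8, 0, 0], [-3, -1, -12, 0, 0], [-3, -1, -15, 0, 0], [-4, -2, -18, 0, 0], [-4, -2, -20, 0, 0], [-4, -2, -20, 0, 0]]]}}

```text
time: 13.57
tool_pos: [0.5198, -0.1173, 0.1003]
ee_rot: [-3.141, 0.001, 0.433]
wrist_force: [0.8, -0.2, 3.1]
width: 0.0004
```

```bash
python3 - <<'E'
from h import *
o=robot.get_obs();print(o['time'],o['tool_pos'],o['wrist_force'],o['wrist_torque'])
S=snap('scene','s4.png')
cv2.imwrite('pics/c4.png',cv2.resize(S['frame'][:,:,::-1][130:330,150:390],(720,600),interpolation=2))
E
```

```text
13.5667 [ 0.5198004  -0.11726999  0.10028602] [ 0.78066201 -0.24610554  3.07227498] [ 0.02845931  0.00539015 -0.00090948]
```

View pics/c4.png

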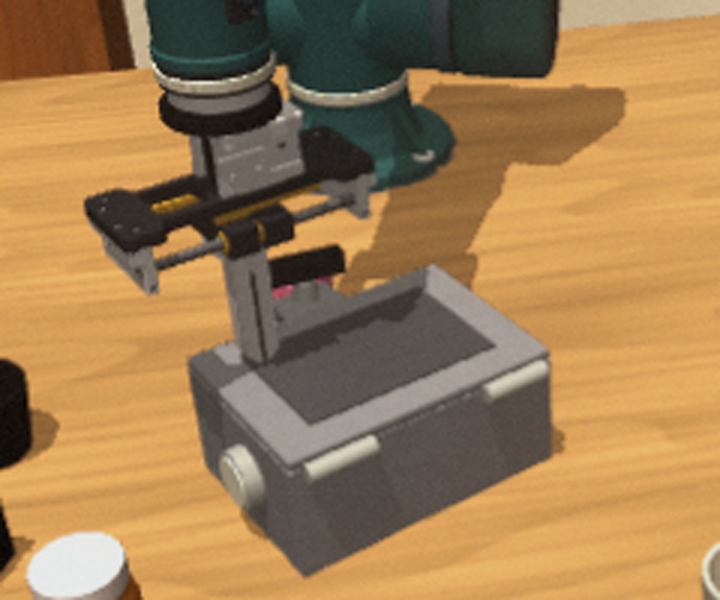

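The lid looks nearly flat with the fingertip on it at z ≈ 0.100. I'll press until it resists firmly, to be sure it's fully shut.

Call:
{"name": "step_arm", "arguments": {"plan": [[[0, 0, -1, 0, 0], [0, 0, -2, 0, 0], [0, 0, -3, 0, 0], [0, 0, -4, 0, 0], [0, 0, -4, 0, 0]]]}}

```text
time: 14.03
tool_pos: [0.5199, -0.1172, 0.1001]
ee_rot: [3.141, -0.0, 0.433]
wrist_force: [-5.8, 1.2, 15.6]
width: 0.0006
```

Firm resistance (about 16 N at z = 0.100) says the lid is shut. I'll back off and locate the T-bar.

Call:
{"name": "step_arm", "arguments": {"plan": [[[0, 0, 20, 0, 0], [0, 0, 50, 0, 0], [0, 0, 90, 0, 0], [0, -40, 110, 0.12, 20], [0, -80, 110, 0.24, 40], [0, -120, 110, 0.36, 50], [0, -150, 110, 0.48, 55], [0, -150, 110, 0.6, 55]]]}}

```text
time: 14.7
tool_pos: [0.5187, -0.273, 0.2048]
ee_rot: [-3.14, 0.003, 1.032]
wrist_force: [-0.1, -0.1, 0.0]
width: 0.0301
```

```bash
python3 - <<'E'
from h import *
o=robot.get_obs();print(o['time'],o['tool_pos'],o['ee_rot'])
T=snap('top','t5.png');S=snap('scene','s5.png')
import pickle;pickle.dump((T,S),open('5.pkl','wb'))
f=S['frame'][:,:,::-1][170:270,230:330];g=T['frame'][:,:,::-1][220:320,300:400]
cv2.imwrite('pics/c5.png',np.hstack([cv2.resize(f,(400,400),interpolation=2),cv2.resize(g,(400,400),interpolation=2)]))
E
```

```text
14.7 [ 0.51866877 -0.27295098  0.20481372] [-3.140022    0.00343566  1.03247686]
```

View pics/c5.png

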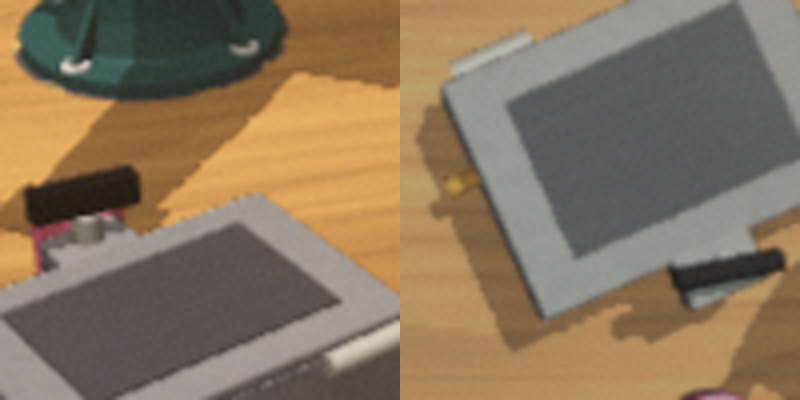

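The lid is flat on the box in both views. In the top crop the bar runs from (675,278) to (782,261), turned slightly clockwise from the front edge.

```bash
python3 - <<'E'
from h import *
import pickle
T,S=pickle.load(open('5.pkl','rb'))
g=T['frame'].max(2);m=np.zeros_like(g);m[278:297,365:400]=(g[278:297,365:400]<48)
n,l,st,c=cv2.connectedComponentsWithStats(m);i=1+np.argmax(st[1:,4]);print(st[i],c[i])
ys,xs=np.where(l==i)
P=np.array([onz(T,x,y,.134)[:2] for x,y in zip(xs,ys)]);P0=P.mean(0)
w,v=np.linalg.eigh(np.cov((P-P0).T));a=np.degrees(np.arctan2(v[1,1],v[0,1]))%180
print('bar ctr',P0,'dir',a,'phi',114.7-a,'len',np.sqrt(12*w))
A=lambda u,v,z:onz(T,300+(u-400+.5)/4-.5,220+(v+.5)/4-.5,z)
# lid front corners z=.1
print(A(442,88,.1),A(545,318,.1))
E
```

```text
[368 284  27   9  72] [380.93055556 288.16666667]
bar ctr [ 0.44797564 -0.07524507] dir 100.81011237224094 phi 13.889887627759066 len [0.00888652 0.06313852]
[0.55537418 0.08415816 0.1       ] [0.42284922 0.02407671 0.1       ]
```

Call:
{"name": "step_arm", "arguments": {"plan": [[[-9, 26, 0, 0.12, 50], [-18, 52, 0, 0.24, 50], [-28, 78, 0, 0.36, 50], [-38, 106, 0, 0.48, 50], [-48, 134, 0, 0.6, 50], [-58, 162, 0, 0.72, 50], [-68, 191, 0, 0.73, 50], [-68, 191, 0, 0.73, 50]]]}}

```text
time: 15.47
tool_pos: [0.4502, -0.0711, 0.2068]
ee_rot: [3.141, -0.002, 1.766]
wrist_force: [0.2, -0.3, 1.1]
width: 0.0474
```

Call:
{"name": "step_arm", "arguments": {"plan": [[[0, 0, -30, 0, 50], [0, 0, -60, 0, 50], [0, 0, -80, 0, 50], [0, 0, -92, 0, 50], [0, 0, -97, 0, 50], [0, 0, -97, 0, 50]]]}}

```text
time: 15.97
tool_pos: [0.4515, -0.0759, 0.1085]
ee_rot: [-3.14, -0.001, 1.762]
wrist_force: [-0.0, -0.2, -0.2]
width: 0.0474
```

```bash
python3 - <<'E'
from h import *
o=robot.get_obs();print(o['time'],o['tool_pos'],o['ee_rot'],o['width'],o['wrist_force'])
S=snap('scene','s6.png')
cv2.imwrite('pics/c6.png',cv2.resize(S['frame'][:,:,::-1][150:270,200:340],(700,600),interpolation=2))
E
```

```text
15.9667 [ 0.45151515 -0.0758912   0.10847364] [-3.13952373e+00 -9.87104038e-04  1.76193794e+00] 0.04736135109120696 [-0.02309518 -0.15054973 -0.17541814]
```

View pics/c6.png

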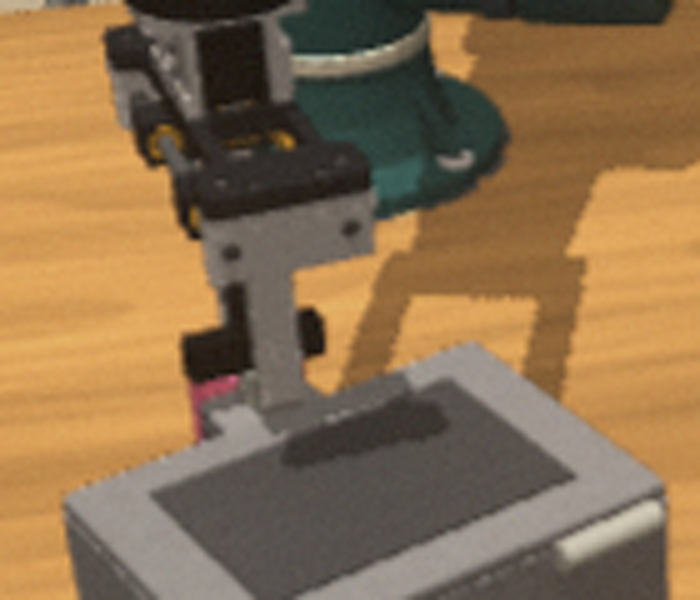

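The fingers straddle the bar near its middle, so I'll close on it.

Call:
{"name": "step_arm", "arguments": {"plan": [[[0, 0, 0, 0, 8], [0, 0, 0, 0, 8], [0, 0, 0, 0, 8], [0, 0, 0, 0, 8], [0, 0, 0, 0, 8], [0, 0, 0, 0, 8], [0, 0, 0, 0, 8]]]}}

```text
time: 16.6
tool_pos: [0.45, -0.0769, 0.1103]
ee_rot: [-3.136, 0.001, 1.762]
wrist_force: [-7.0, -1.0, 6.0]
width: 0.0161
```

Call:
{"name": "step_arm", "arguments": {"plan": [[[-2, 0, 0, 0, 5], [-2, 0, 0, 0, 5], [-2, 0, 0, 0, 5], [-2, 0, 0, 0, 5]]]}}

```text
time: 16.93
tool_pos: [0.4499, -0.0769, 0.1103]
ee_rot: [-3.141, 0.002, 1.762]
wrist_force: [-5.1, -2.9, 5.9]
width: 0.0164
```

Call:
{"name": "step_arm", "arguments": {"plan": [[[0, 0, 0, -0.07, 5], [0, 0, 0, -0.14, 5], [0, 0, 0, -0.21, 5], [0, 0, 0, -0.28, 5], [0, 0, 0, -0.35, 5], [0, 0, 0, -0.42, 5], [0, 0, 0, -0.5, 5], [0, 0, 0, -0.5, 5]]]}}

```text
time: 17.6
tool_pos: [0.4507, -0.0769, 0.1103]
ee_rot: [3.14, 0.001, 1.261]
wrist_force: [-2.3, -2.7, 5.0]
width: 0.0163
```

```bash
python3 -c "
from h import *
o=robot.get_obs();print(o['tool_pos'],o['ee_rot'],o['width'],o['wrist_force'],o['wrist_torque'],o['joint_positions'])"
```

```text
[ 0.45066857 -0.07691212  0.11026147] [3.13972790e+00 1.23686239e-03 1.26125231e+00] 0.016267292912192026 [-2.31589855 -2.70459983  4.97773106] [-0.6430846   0.49744087  0.04410314] [-2.92172648e-01 -8.34216086e-02  1.73181886e+00 -1.27308068e-03
  1.49135247e+00  1.74700766e-02]
```

Call:
{"name": "step_arm", "arguments": {"plan": [[[0, 0, 0, -0.07, 5], [0, 0, 0, -0.14, 5], [0, 0, 0, -0.21, 5], [0, 0, 0, -0.28, 5], [0, 0, 0, -0.35, 5], [0, 0, 0, -0.4, 5], [0, 0, 0, -0.45, 5], [0, 0, 0, -0.45, 5]]]}}

```text
time: 18.27
tool_pos: [0.4513, -0.0772, 0.1103]
ee_rot: [3.138, -0.0, 0.813]
wrist_force: [0.2, -5.2, 4.5]
width: 0.0161
```

```bash
python3 -c "
from h import *
o=robot.get_obs();print(o['tool_pos'],o['ee_rot'],o['width'],o['wrist_force'],o['wrist_torque'])"
```

```text
[ 0.45125955 -0.07724218  0.11025698] [ 3.13788779e+00 -1.65397498e-04  8.13495710e-01] 0.0161274635837145 [ 0.20357667 -5.2481254   4.45591198] [-0.85117123  0.15720547 -0.02704748]
```

Call:
{"name": "step_arm", "arguments": {"plan": [[[0, 0, 0, -0.04, 5], [0, 0, 0, -0.08, 5], [0, 0, 0, -0.12, 5], [0, 0, 0, -0.15, 5], [0, 0, 0, -0.15, 5]]]}}

```text
time: 18.68
tool_pos: [0.4514, -0.0774, 0.1103]
ee_rot: [3.137, -0.001, 0.664]
wrist_force: [-0.4, -5.7, 3.8]
width: 0.0164
```

```bash
python3 -c "
from h import *
o=robot.get_obs();print(o['tool_pos'],o['ee_rot'],o['width'],o['wrist_force'],o['wrist_torque'])"
```

```text
[ 0.45142124 -0.07741859  0.1102743 ] [ 3.13736975e+00 -7.93897536e-04  6.64460494e-01] 0.01643770871087588 [-0.39590055 -5.68528158  3.79921378] [-0.87863412  0.05064925  0.04058859]
```

Call:
{"name": "step_arm", "arguments": {"plan": [[[0, 0, 0, -0.04, 5], [0, 0, 0, -0.08, 5], [0, 0, 0, -0.12, 5], [0, 0, 0, -0.12, 5]]]}}

```text
time: 19.02
tool_pos: [0.4521, -0.0772, 0.1102]
ee_rot: [3.137, -0.003, 0.545]
wrist_force: [1.7, -4.9, 3.6]
width: 0.0165
```

```bash
python3 - <<'E'
from h import *
o=robot.get_obs();print(o['tool_pos'],o['ee_rot'],o['width'],o['wrist_force'],o['wrist_torque'])
S=snap('scene','s7.png')
cv2.imwrite('pics/c7.png',cv2.resize(S['frame'][:,:,::-1][150:270,200:340],(700,600),interpolation=2))
E
```

```text
[ 0.45206946 -0.0772297   0.11022913] [ 3.13692055e+00 -2.77177468e-03  5.44900270e-01] 0.016477952042613854 [ 1.74265306 -4.93480106  3.5537913 ] [-0.93139629 -0.37873034  0.25139131]
```

View pics/c7.png

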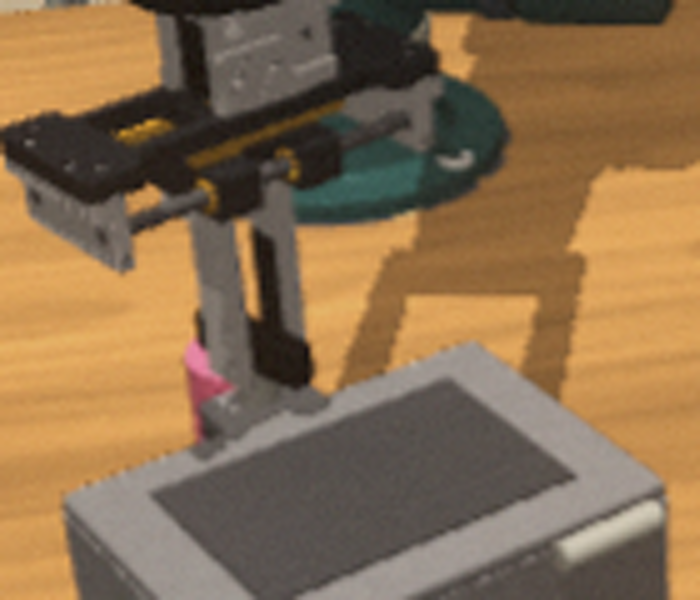

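Call:
{"name": "step_arm", "arguments": {"plan": [[[0, 0, 0, -0.04, 3], [0, 0, 0, -0.08, 3], [0, 0, 0, -0.12, 3], [0, 0, 0, -0.12, 3]]]}}

```text
time: 19.4
tool_pos: [0.4516, -0.0775, 0.1103]
ee_rot: [3.137, -0.002, 0.426]
wrist_force: [-0.2, -6.2, 3.6]
width: 0.0176
```

```bash
python3 -c "
from h import *
o=robot.get_obs();print(o['tool_pos'],o['ee_rot'],o['width'],o['wrist_force'],o['wrist_torque'])"
```

```text
[ 0.45164985 -0.07753135  0.11026346] [ 3.13680458e+00 -1.93328765e-03  4.26043590e-01] 0.01758394452074027 [-0.21056316 -6.22607376  3.59957732] [-1.16626731 -0.18724518  0.60699705]
```

The moment rises to 0.6 Nm and the jaws are being wedged apart, so the screw is at its stop. I'll release straight away, without turning back, then rise, clear the view and check.

Call:
{"name": "step_arm", "arguments": {"plan": [[[0, 0, 0, 0, 25], [0, 0, 0, 0, 50], [0, 0, 0, 0, 50], [0, 0, 0, 0, 50], [0, 0, 20, 0, 50], [0, 0, 50, 0, 50], [0, 0, 80, 0, 50], [0, 0, 100, 0, 50]]]}}

```text
time: 20.07
tool_pos: [0.4507, -0.0758, 0.2118]
ee_rot: [3.141, -0.002, 0.424]
wrist_force: [0.8, 0.0, 0.5]
width: 0.0468
```

Call:
{"name": "step_arm", "arguments": {"plan": [[[0, -40, 20, 0, 50], [0, -80, 20, 0, 50], [0, -120, 20, 0, 50], [0, -160, 20, 0, 50], [0, -200, 20, 0, 50], [0, -240, 20, 0, 50], [0, -260, 20, 0, 50], [0, -260, 20, 0, 50]]]}}

```text
time: 20.73
tool_pos: [0.4493, -0.3397, 0.2275]
ee_rot: [-3.14, 0.001, 0.418]
wrist_force: [-0.8, 0.9, 0.3]
width: 0.0472
```

```bash
python3 - <<'E'
from h import *
o=robot.get_obs();print(o['time'],o['tool_pos'],o['wrist_force'])
T=snap('top','t8.png')
g=T['frame'].max(2);m=np.zeros_like(g);m[272:305,360:400]=(g[272:305,360:400]<48)
n,l,st,c=cv2.connectedComponentsWithStats(m);i=1+np.argmax(st[1:,4])
ys,xs=np.where(l==i);P=np.array([onz(T,x,y,.134)[:2] for x,y in zip(xs,ys)]);P0=P.mean(0)
w,v=np.linalg.eigh(np.cov((P-P0).T));a=np.degrees(np.arctan2(v[1,1],v[0,1]))%180
print('bar',st[i],P0,'dir',a,'phi',np.radians(114.7-a),np.sqrt(12*w))
cv2.imwrite('pics/c8.png',np.hstack([cv2.resize(T['frame'][:,:,::-1][220:320,300:400],(400,400),interpolation=2),cv2.resize(T['frame'][:,:,::-1][130:380,160:510],(400,286))[:286].repeat(1,0) if 0 else cv2.copyMakeBorder(cv2.resize(T['frame'][:,:,::-1][130:380,160:510],(400,286)),0,114,0,0,0)]))
E
```

```text
20.7333 [ 0.44932447 -0.33970887  0.22750118] [-0.75842316  0.93792296  0.2672558 ]
bar [372 276  20  23 102] [ 0.44934507 -0.07589513] dir 41.35265503158618 phi 1.2801526672949175 [0.01154209 0.06082799]
```

View pics/c8.png

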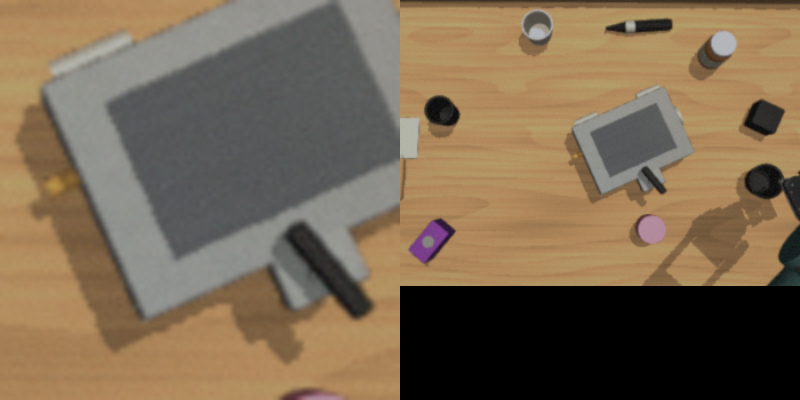

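The bar now measures about 1.28 rad, which matches the 1.3 stop within error. The lid is flat and the bystanders haven't moved, so I'm handing in.

```bash
python3 -c "
from h import *
print(robot.close_job())"
```

```text
the job is handed in; nothing more can be done
None
```

The mould is standing in the curing box beside the plug, the lid is shut and the clamp screw is turned to its stop. I handed the job in at about 21 s of the 72 s allowed.

- **Mould:** I set it down at creep speed until the wrist reading showed it resting on the floor. A picture after release showed it upright and free, with the plug still standing. With the lid shut I could not look inside again.
- **Lid:** I pushed it round with shut fingers, slowly at the end. It took about 16 N of downward push without moving, with the fingertip at z = 0.100 m, which is where the lid's top face sits when shut. The later pictures show it flat.
- **Clamp:** I turned it clockwise until the turning moment rose to about 0.6 Nm and the jaws began to be wedged apart. The last top view put the bar at 1.28 rad, which agrees with the 1.3 stop within measuring error. The jaws sat slightly skewed on the bar, so the tool itself turned further than the screw did.
- **Other things on the bench:** the last top view showed those in its frame where they were, and the arm clear of everything. Part of the spatula was out of frame, and I judged this by eye.

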